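Shut and lock the sharp-tool cage

TASK

Shut and lock the small barred cage: first pull the black lock knob out until it snaps over and stays out, then lift the latch bar over the lip that holds the gate open and swing the gate shut. Press it against its rubber buffer until the bar meets the back of the catch, let the bar drop fully down behind the lip of the catch, then push the lock knob home over the bar. Leave the round tin in front of the cage where it stands.

Things in the scene. Friction and masses are not known exactly. Their poses are not given: they have to be found in the camera images.
- cage: Fixed cage of steel bars on a plywood base (145 x 205 x 12 mm), roof 102 mm high, front open; punches lie in it. Origin on the bench, in the middle of the front opening, in the plane of the shut gate. x points into the cage, y along the shut gate from hinge to latch post, z up. Hinge line at (0, -75) mm. Latch post at y = 60 to 94 mm; on it the slide housing (y = 90 to 116 mm, top 150 mm high).
- gate_hinge (a point): Point on the upright hinge line of the gate, 115 mm above the bench (the height of the bar's axis). Fixed to the cage, axes as the cage.
- latch_post (a point): Nominal middle of the catch on the latch post, at the height of its lip (123 mm); fixed to the cage, axes as the cage. The catch plate can be set fore and aft: its real place, up to 12 mm either way along cage x from here, is not reported. Slot 13.5 mm wide in x between the square front lip (10 mm thick, y = 55 to 83 mm) and a back wall (y = 54 to 66 mm, 168 mm high) that stops the lifted bar.
- keeper (a point): Middle of the floor of the hold-open keeper, a U-shaped steel piece on a post in front of the cage, 136 to 160 mm from the hinge line; axes as the cage. Its two square lips are 126 mm high; the parked bar end lies between them, so the gate moves only between about 0.97 and 1.29 rad until the bar is lifted.
- gate (a joint): Gate angle, rad: 0 = square to the front, positive = swung out (anticlockwise from above), limits -0.15 to 1.3. Barred frame, 125 mm wide, 12 mm thick, 104 mm high. Starts at 1.0 to 1.22. Stays where left, but below 0.19 a rubber buffer (105 mm from the hinge line, 0.25 N/mm) pushes back, 3 to 8 N where the bar meets the back wall. Latched, it springs back onto the lip, at -0.08 to 0.12.
- latch_bar (a joint): Angle of the gravity latch bar on top of the gate, rad: 0 = down, level; positive = free end lifted, at most 0.6. Falls by its own weight (about 140 g). Steel, 10 mm thick, 14 mm high, axis 115 mm above the bench, pivot 22 mm from the gate's hinge line, free end 157 mm from it. Clears the lips of keeper and catch when lifted 0.2 rad or more.
- bar_disc (a point): Centre of the upright round thumb disc on the latch bar (36 mm diameter, 12 mm thick, flat faces look along the gate's normal), to pinch and lift it: 107 mm from the hinge line (85 mm along the bar from its pivot), 30 mm above the bar's axis, 145 mm above the bench when down. Axes: x normal to the gate (into the cage when shut), y along the bar to its free end.
- lock_knob (a joint): Slide of the lock knob along the cage's +y (away from the latch post), m: 0 = home, its steel tongue (32 mm wide, 10 mm high, underside 126 mm above the bench) lies over the slot of the catch and keeps a bar in or out; 0.024 = fully out, tongue clear. A sprung detent drives it to one end or the other: about 5 N starts it either way, and it snaps over at the middle.
- knob_grip (a point): Centre of the round black knob of the slide: a short cylinder, 32 mm in diameter, 24 mm long, lying along the cage's y, axis 131 mm above the bench; its inner face is 16 mm from the slide housing when home. Nothing stands below or beside it. Axes as the cage.
- rivet_tin: Round tin, 65 mm in diameter, 30 mm high, standing on the bench in front of the cage; origin under its centre. A bystander.
- strap_splitter: Green leather splitting machine, fixed to the bench to the right of the cage (about y = -0.28 to 0 m, x = 0.19 to 0.67 m), its handwheel and guards up to 0.34 m high: lift the arm over it. Origin on the bench under its middle.

How it is judged:
By the outcome, as a careful person would: the job done as asked, in the order asked, and still so for the second after the job is handed in, with the robot touching nothing.
It also fails if it takes over 61 s, if anything falls off the work surface, if the arm or the gripper's body presses on something with over 40 N, if the wrist force passes 120 N, or if a joint passes its speed limit or range.

ROBOT

A 6-joint arm with a two-finger parallel gripper is mounted at the origin on the work surface; the furniture and walls round the work are solid. World frame = base frame: x ahead of the robot, y to its left, z up, the work surface at z = 0. Lengths are in m, angles in degrees, forces in N, time in s.
With the tool pointing down it reaches from about 0.25 to 0.725 m from the base axis. Payload 9.7 kg.
Tool frame: the origin (TCP) lies midway between the tips of the shut fingers; the grasp point (between the pads) lies 19 mm behind it; z points along the fingers, y is the line along which they close (so a half turn about z gives the same grasp; the last joint's range is limited). The gripper opens to 85 mm and grips with 20 to 120 N. Pads are 22 mm wide; open, the fingers measure 114 mm over their backs; the gripper's body (76 mm by 85 mm) begins 54 mm behind the grasp point. The pads swing forward as they close: fully open they stand 13 mm farther back than shut.
Start: joints at [64.171, 4.979, 10.078, 95.1, 0, 90], TCP at [0.24, 0.495, 0.231] pointing down, gripper open.
Joint ranges: [-179.16, 179.16], [-48.56, 103.87], [-65.8, 70.77], [-126.05, 130.52], [-82.76, 87.17], [-180, 180]. Speed limits (degrees/s): [127.2, 127.2, 147.25, 180, 180, 180].

INTERFACE

Orientations are given as [roll, pitch, yaw] about the fixed x, y, z axes, in that order (R = Rz(yaw) Ry(pitch) Rx(roll)).
In Python, from workcell import bot gives the robot as it stands. The module is installed in compiled form; this text tells all that it offers.
- The arm moves only by the tool send_rows, never from a script. Its argument "moves" is one flat list of numbers, 7 for each row, row after row: the shift along the world's x, y, z normalised to -1 to 1, where 1 is 0.025 m, then the turn, a rotation vector about the world's x, y, z normalised to -1 to 1, where 1 is 0.15 rad, then the closure, from -1 (fully open) to 1 (shut), so that 0 is half open. A call has 1 to 8 rows; each row shifts and turns the commanded pose from where the row before left it; what a row does not reach is not made up. A row lasts 1/8 s, in which the tool goes at most 62.5 mm and 10.7 degrees, less where a joint would pass 70% of its speed; a pose out of reach is approached as far as the arm can. A call with a number of a shift or a turn outside -1 to 1 is refused whole. A call with a gripper value outside its range is refused whole. The fingers move at their own pace and stop on an object; "squeeze" is the grip in N (left out, the last holds). Time passes only in rows, so rows that do not move let the fingers close. It gives the time, the measured TCP pose, the force, the opening and the grip force at its end, in the units of the state.
- bot.get_obs(): the state, without advancing time (a new reading comes with each control period).
- bot.camera(name): name is "side" or "top"; returns a dict with "color" (420x560x3 uint8, red, green, blue), "camera_matrix" (3x3 intrinsics, pixels), "R" (3x3) and "t" (3): a world point X has camera coordinates R X + t. Camera axes: x right, y down, z forward; pixel columns grow to the right and rows downward; lengths in m; the calibration is good to about 2 mm. A picture is of the moment at which its call begins. There is no depth.
- bot.job_done(): hands the job in; it is judged then, once.
Trained networks look in the newest picture that a camera, given by its name, has taken for a name from the list of things; names that differ only in an ending like _2 or _b are one class to them, and where a whole thing is asked for, a point or a joint stands for the part that bears it (a point fixed in the world has none). Each returns a list of dicts, best first, with "p" (0 to 1); they miss things now and then, are a little off and sometimes report something else, mostly with a low value. They report only what shows in the picture. A call takes as long as a camera call.
- bot.boxes_of(camera, query): "extent" ([left, top, right, bottom] in pixels, round what is visible of it).
- bot.trace(camera, query): "region" (420x560 bool, what is visible of it) and "extent" ([left, top, right, bottom] in pixels, round what is visible of it).
- bot.landmark_of(camera, query): "pixel" ([column, row] in pixels: a listed point, or the origin of a listed thing).
The state is a dict: "time": time; "q": joint angles; "qd": joint speeds; "joint_efforts": joint torques, N m; "ee_pos": TCP position; "tcp_rot": TCP orientation; "wrist_force": force on the tool from outside, world axes, zero at the start; "torque": the same for the moment, N m; "opening": finger opening in m; "grasp_force": force on a finger pad.
Only numpy, scipy, OpenCV 4.12 (cv2) and the standard library are available. Lean on these libraries where they do the work, as an engineer would, in place of code of your own. Each camera call takes 0.05 s, during which the arm holds its last target. There are 200 camera calls.

## Working session

There is one attempt and no reset: what is moved stays moved. The work goes in short steps, Python scripts to look and compute and a tool call to move; the robot and the scene stay as the last step left them, time stands still between calls to the robot, and variables do not carry over. Pictures are saved under pics/ and viewed, at most 13 in all, crops included, and the job is handed in when it is done.

Besides the shell and the picture viewer there is one more tool, called after ">>>" by a JSON object that holds its "op" and its "data", one argument or row to a line. send_rows: Moves the arm, as the interface text tells. Its arguments: {"type":"object","properties":{"moves":{"type":"array"},"squeeze":{"type":"number"}},"required":["moves"]}

```bash
mkdir -p pics
cat > h.py <<'E'
import numpy as np, cv2
from workcell import bot
def shot(n,save=None):
    c=bot.camera(n)
    if save: cv2.imwrite('pics/'+save,c['color'][:,:,::-1])
    return c
def tri(cs,ps):
    P=[c['camera_matrix']@np.c_[c['R'],c['t']] for c in cs]
    X=cv2.triangulatePoints(P[0],P[1],np.float64(ps[0]).reshape(2,1),np.float64(ps[1]).reshape(2,1))[:,0]
    return X[:3]/X[3]
def atz(c,p,z):
    d=c['R'].T@np.linalg.inv(c['camera_matrix'])@np.array([p[0],p[1],1.]); o=-c['R'].T@c['t']
    return o+d*(z-o[2])/d[2]
def proj(c,X):
    v=c['camera_matrix']@(c['R']@np.array(X)+c['t']); return v[:2]/v[2]
E
python3 - <<'E'
from h import *
s=shot('side','s0.png');t=shot('top','t0.png')
for c in(s,t): print((-c['R'].T@c['t']).round(3))
Z=dict(cage=0,gate_hinge=.115,latch_post=.123,keeper=None,bar_disc=.145,knob_grip=.131,rivet_tin=0,strap_splitter=0)
for q,z in Z.items():
    a=bot.landmark_of('side',q);b=bot.landmark_of('top',q)
    print(q,[(np.round(x['pixel'],1).tolist(),round(x['p'],2)) for x in a[:2]],[(np.round(x['pixel'],1).tolist(),round(x['p'],2)) for x in b[:2]])
    if a and b: print('  tri',tri([s,t],[a[0]['pixel'],b[0]['pixel']]).round(4))
    if z is not None:
        if a: print('  side',atz(s,a[0]['pixel'],z).round(4))
        if b: print('  top',atz(t,b[0]['pixel'],z).round(4))
o=bot.get_obs();print(o['time'],o['ee_pos'],o['tcp_rot'],o['wrist_force'])
E
```

```text
[ 0.217 -0.531  0.843]
[0.398 0.097 1.171]
cage [([303.8, 219.0], 0.8)] [([265.8, 174.2], 0.65)]
  tri [ 0.575   0.0992 -0.0092]
  side [0.5695 0.0928 0.    ]
  top [0.5752 0.0986 0.    ]
gate_hinge [([327.9, 197.6], 0.86)] [([297.3, 168.2], 0.58)]
  tri [0.5779 0.0314 0.1181]
  side [0.5859 0.0323 0.115 ]
  top [0.572  0.0338 0.115 ]
latch_post [([283.5, 150.0], 0.68)] [([228.0, 165.0], 0.89)]
  tri [0.5705 0.1765 0.1258]
  side [0.5695 0.1798 0.123 ]
  top [0.5735 0.1758 0.123 ]
keeper [([245.9, 211.3], 0.67)] [([268.8, 233.8], 0.6)]
  tri [0.4394 0.0883 0.0985]
bar_disc [([266.0, 194.2], 0.93), ([305.3, 218.7], 0.37)] [([280.4, 212.1], 0.59), ([298.6, 164.5], 0.5)]
  tri [0.4774 0.0678 0.146 ]
  side [0.4772 0.0688 0.145 ]
  top [0.4781 0.0676 0.145 ]
knob_grip [([270.5, 126.7], 0.85), ([213.9, 197.3], 0.52)] [([191.3, 166.6], 0.81)]
  tri [0.5704 0.2475 0.1322]
  side [0.5746 0.248  0.131 ]
  top [0.5669 0.2489 0.131 ]
rivet_tin [([214.9, 199.4], 0.82), ([302.9, 216.9], 0.68)] [([199.2, 238.2], 0.58)]
  tri [ 0.429   0.2456 -0.0146]
  side [0.4275 0.2318 0.    ]
  top [0.4264 0.2444 0.    ]
strap_splitter [] []
0.9 [0.23960887 0.49504794 0.23130417] [ 1.79999463e+02 -1.92382582e-03  1.54172100e+02] [-0.12213765 -0.45515127 -0.53158925]
```

Run:
```python
import cv2,numpy as np
s=cv2.imread('pics/s0.png')[100:260,170:390];t=cv2.imread('pics/t0.png')[120:290,150:360]
a=cv2.resize(s,None,fx=3.6,fy=3.6,interpolation=cv2.INTER_CUBIC);b=cv2.resize(t,None,fx=3.5,fy=3.5,interpolation=cv2.INTER_CUBIC)
cv2.imwrite('pics/s0c.png',a);cv2.imwrite('pics/t0c.png',b);print(a.shape,b.shape)
```

```text
(576, 792, 3) (595, 735, 3)
```

View pics/s0c.png

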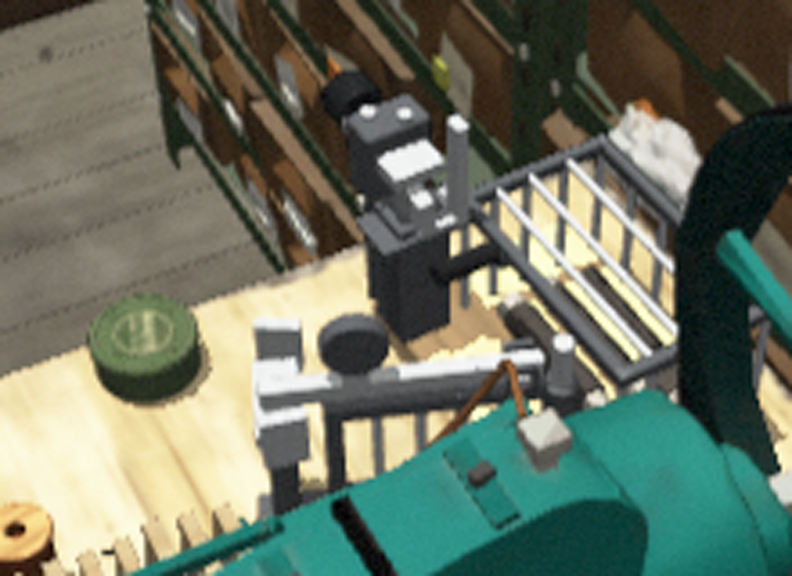

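View pics/t0c.png

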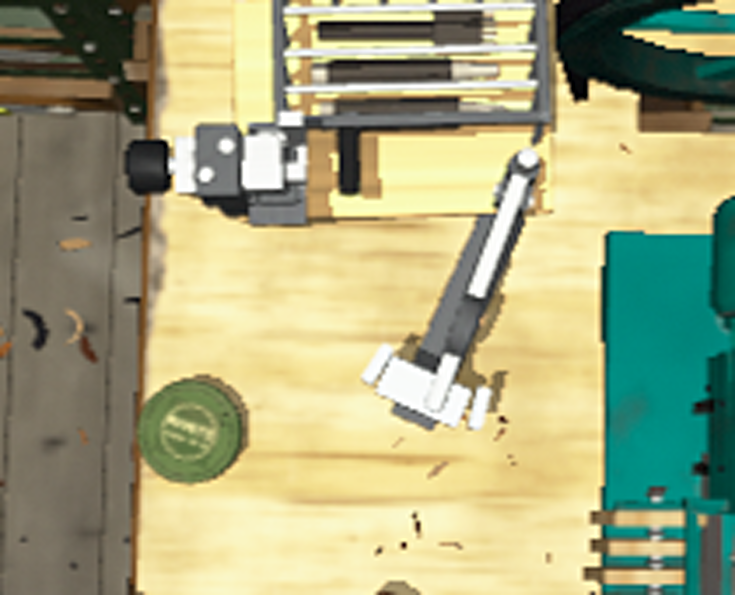

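View pics/s0.png

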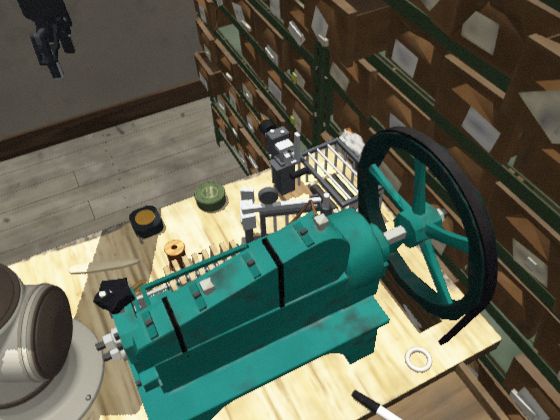

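The side view shows the gate parked open in the keeper, with the disc at about (266,194). It also shows the knob home at (269,127), and the tin at (211,196) well clear of both. The top view has the catch and housing at about (228,166), the knob at (192,167), and the cage nearly square to the world axes. Next I fit the cage pose.

```bash
cat > fit.py <<'E'
from h import *
from scipy.optimize import least_squares
def detect(cams,qs):
    D=[]
    for n,c in cams.items():
        for q in qs:
            a=bot.landmark_of(n,q)
            if a: D.append((c,q,np.array(a[0]['pixel']),a[0]['p']))
    return D
def model(p,q,knob=0.):
    x,y,w,th=p[:4]
    L=dict(cage=(0,0,0),gate_hinge=(0,-.075,.115),knob_grip=(0,.144+knob,.131),
      bar_disc=(-.107*np.sin(th),-.075+.107*np.cos(th),.145))[q]
    c,s=np.cos(w),np.sin(w)
    return np.array([x+c*L[0]-s*L[1],y+s*L[0]+c*L[1],L[2]])
def fit(D,p0=(.572,.105,0,1.15),knob=0.):
    f=lambda p:np.concatenate([(proj(c,model(p,q,knob))-px)*np.sqrt(w) for c,q,px,w in D])
    return least_squares(f,p0,loss='soft_l1')
E
python3 - <<'E'
from fit import *
cams={n:shot(n) for n in('side','top')}
D=detect(cams,['cage','gate_hinge','knob_grip','bar_disc'])
r=fit(D);print(r.x.round(4))
for c,q,px,w in D: print(q,px.round(1),(proj(c,model(r.x,q))-px).round(1),round(w,2))
for q in('gate_hinge','knob_grip','bar_disc'): print(q,model(r.x,q).round(4))
t=cams['top'];print('wall top',atz(t,(232.9,153.7),.168).round(4))
print('knob by eye',atz(t,(192.6,167.3),.14).round(4))
# mask centroid
m=bot.trace('top','lock_knob');print(m[0]['extent'],m[0]['p']) if m else 0
m=bot.trace('top','latch_bar');
if m:
    print(m[0]['extent'],m[0]['p']); ys,xs=np.nonzero(m[0]['region']); print(cv2.minAreaRect(np.c_[xs,ys].astype(np.float32)))
E
```

```text
[0.5747 0.1012 0.0174 1.1094]
cage [303.5 217.9] [ 0.6 -2.5] 0.93
gate_hinge [326.6 200. ] [-1.7  1.6] 0.93
knob_grip [271.2 127.4] [-1.1  0.5] 0.73
bar_disc [265.2 191.3] [1.1 1.3] 0.84
cage [265.1 174.9] [-0.5 -0.5] 0.64
gate_hinge [298.2 167.5] [ 2.8 -1.1] 0.76
knob_grip [193.4 164.4] [-0.1 -0.3] 0.91
bar_disc [283.2 210.7] [-5.1  0.7] 0.81
gate_hinge [0.576  0.0262 0.115 ]
knob_grip [0.5722 0.2452 0.131 ]
bar_disc [0.4794 0.0721 0.145 ]
wall top [0.5885 0.1636 0.168 ]
knob by eye [0.5641 0.2449 0.14  ]
[184.1, 156.6, 230.9, 174.3] 0.86
[271.3, 170.7, 298.1, 238.5] 0.78
((285.036376953125, 203.3351593017578), (6.658316135406494, 71.50362396240234), 19.5731258392334)
```

>>> {"op": "send_rows", "data": {
  "moves": [0.9, -0.71, 0, 0, 0, -0.53, -1, 0.9, -0.71, 0, 0, 0, -0.53, -1, 0.9, -0.71, 0, 0, 0, -0.53, -1, 0.94, -0.71, 0, 0, 0, -0.53, -1, 0.94, -0.71, 0, 0, 0, -0.53, -1, 0.94, -0.71, 0, 0, 0, -0.53, -1, 0.94, -0.71, 0, 0, 0, -0.53, -1, 0.94, -0.71, 0, 0, 0, -0.53, -1]
}}

```text
time: 2.5
ee_pos: [0.4254, 0.3524, 0.2313]
tcp_rot: [180.0, -0.0, 117.6]
wrist_force: [0.6, -0.2, 0.3]
opening: 0.0856
grasp_force: 0.0
```

>>> {"op": "send_rows", "data": {
  "moves": [0.94, -0.71, 0, 0, 0, -0.53, -1, 0.94, -0.71, 0, 0, 0, -0.53, -1, 0.94, -0.71, 0, 0, 0, -0.53, -1, 0.94, -0.71, 0, 0, 0, -0.53, -1, 0.94, -0.71, 0, 0, 0, -0.53, -1, 0.97, -0.71, 0, 0, 0, -0.53, -1, 0, 0, 0, 0, 0, 0, -1, 0, 0, 0, 0, 0, 0, -1]
}}

```text
time: 3.5
ee_pos: [0.566, 0.2468, 0.2312]
tcp_rot: [-180.0, -0.0, 90.5]
wrist_force: [-0.9, -0.2, 0.7]
opening: 0.0853
grasp_force: 0.0
```

Run:
```python
from fit import *
s=shot('side');t=shot('top')
a=s['color'][60:220,190:350,::-1];b=t['color'][100:260,140:300,::-1]
o=bot.get_obs();print(proj(t,o['ee_pos']),proj(s,o['ee_pos']))
cv2.imwrite('pics/1.png',cv2.resize(np.hstack([a,b]),None,fx=2.5,fy=2.5,interpolation=cv2.INTER_CUBIC))
a=bot.landmark_of('side','knob_grip');print(a[:2], atz(s,a[0]['pixel'],.131) if a else 0)
```

```text
[184.51425907 158.17174703] [264.66937315  87.73309585]
[{'pixel': [269.1, 127.9], 'p': 0.7}] [0.57037582 0.24595804 0.131     ]
```

View pics/1.png

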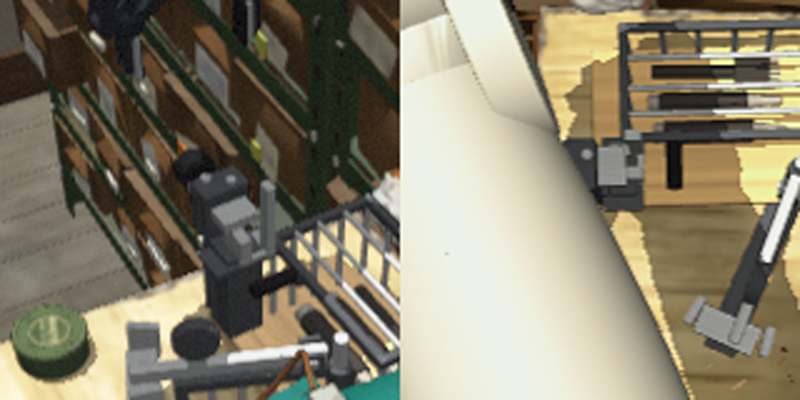

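The left half shows the open fingers at (110,35) and (245,20) straddling the black knob at (195,165) from above. In the top half the arm hides the knob. I descend and close.

>>> {"op": "send_rows", "data": {
  "moves": [0.1, 0, -0.95, 0, 0, 0, -1, 0, 0, -0.95, 0, 0, 0, -1, 0, 0, -0.95, 0, 0, 0, -1, 0, 0, -0.95, 0, 0, 0, -1, 0, 0, -0.9, 0, 0, 0, -1, 0, 0, 0, 0, 0, 0, 1, 0, 0, 0, 0, 0, 0, 1, 0, 0, 0, 0, 0, 0, 1],
  "squeeze": 40
}}

```text
time: 4.65
ee_pos: [0.5681, 0.2471, 0.1153]
tcp_rot: [-180.0, -0.1, 90.4]
wrist_force: [-35.9, 3.0, 23.9]
opening: 0.032
grasp_force: 19.1
```

>>> {"op": "send_rows", "data": {
  "moves": [0, 0, 0, 0, 0, 0, 1, 0, 0, 0, 0, 0, 0, 1]
}}

```text
time: 4.9
ee_pos: [0.567, 0.2471, 0.1157]
tcp_rot: [-179.9, -0.1, 90.5]
wrist_force: [-13.5, 0.2, 11.1]
opening: 0.031
grasp_force: 38.9
```

>>> {"op": "send_rows", "data": {
  "moves": [-0.1, 0, 0.1, 0, 0, 0, 1, 0, 0.25, 0, 0, 0, 0, 1, 0, 0.25, 0, 0, 0, 0, 1, 0, 0.2, 0, 0, 0, 0, 1, 0, 0.2, 0, 0, 0, 0, 1, 0, 0.1, 0, 0, 0, 0, 1, 0, 0, 0, 0, 0, 0, 1]
}}

```text
time: 5.78
ee_pos: [0.5654, 0.2711, 0.116]
tcp_rot: [-179.9, 0.1, 90.4]
wrist_force: [-4.5, -3.7, -2.3]
opening: 0.0307
grasp_force: 42.5
```

>>> {"op": "send_rows", "data": {
  "moves": [0, 0.05, 0, 0, 0, 0, 1, 0, 0, 0, 0, 0, 0, -1, 0, 0, 0, 0, 0, 0, -1, 0, 0, 0, 0, 0, 0, -1, 0, 0, 0.8, 0, 0, 0, -1, 0, 0, 1, 0, 0, 0, -1, 0, 0, 1, 0, 0, 0, -1, 0, 0, 1, 0, 0, 0, -1]
}}

```text
time: 6.78
ee_pos: [0.5665, 0.2729, 0.2124]
tcp_rot: [180.0, -0.0, 90.4]
wrist_force: [-0.3, -0.8, -0.1]
opening: 0.0853
grasp_force: 0.0
```

Run:
```python
from fit import *
s=shot('side')
for n in ['knob_grip','gate_hinge','cage','latch_post']:
    a=bot.landmark_of('side',n);print(n,[(x['pixel'],x['p']) for x in a[:2]])
a=bot.landmark_of('side','knob_grip');print(atz(s,a[0]['pixel'],.131))
```

```text
knob_grip [([264.0, 119.4], 0.66)]
gate_hinge [([325.5, 199.2], 0.91)]
cage [([303.9, 219.9], 0.68)]
latch_post [([286.4, 149.2], 0.88)]
[0.57314817 0.27573348 0.131     ]
```

Run:
```python
from fit import *
t=shot('top')
for n,p,z in [('hinge',(300.3,165.1),.128),('hinge115',(300.3,165.1),.115),('disc',(283.4,212.9),.16),('barend',(443/3.5+150,390/3.5+120),.122),('whiteend',(480/3.5+150,295/3.5+120),.122),('wall',(232.9,153.7),.168)]: print(n,(atz(t,p,z)+[.001,.002,0]).round(4))
im=cv2.imread('pics/t0.png')[150:250,255:315]
cv2.imwrite('pics/2.png',cv2.resize(im,None,fx=6,fy=6,interpolation=cv2.INTER_CUBIC))
```

```text
hinge [0.5774 0.0306 0.128 ]
hinge115 [0.5796 0.0298 0.115 ]
disc [0.4765 0.0642 0.16  ]
barend [0.4415 0.0759 0.122 ]
whiteend [0.4971 0.0556 0.122 ]
wall [0.5895 0.1656 0.168 ]
```

View pics/2.png

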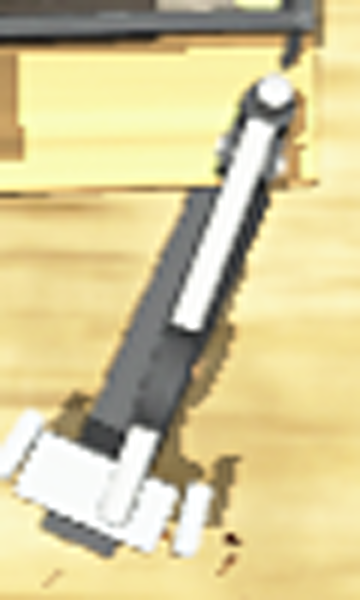

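The crop shows the bar as a straight white strip from the hinge cap at (275,93) to its end at (118,515), about 20° off the vertical. The dark disc is centred near (165,375). I move over the disc now.

>>> {"op": "send_rows", "data": {
  "moves": [-0.4, -0.92, 0, 0, 0, 0.9, -1, -0.4, -0.92, 0, 0, 0, 0.9, -1, -0.4, -0.92, 0, 0, 0, 0.9, -1, -0.4, -0.92, 0, 0, 0, 0.9, -1, -0.4, -0.92, 0, 0, 0, 0.9, -1, -0.4, -0.92, 0, 0, 0, 0.9, -1, -0.4, -0.92, 0, 0, 0, 0.9, -1, -0.4, -0.92, 0, 0, 0, 0.9, -1]
}}

```text
time: 8.12
ee_pos: [0.4857, 0.088, 0.2104]
tcp_rot: [-180.0, -0.1, 152.5]
wrist_force: [0.7, 0.5, -0.2]
opening: 0.0854
grasp_force: 0.0
```

>>> {"op": "send_rows", "data": {
  "moves": [-0.4, -0.92, 0, 0, 0, 0.9, -1, 0, 0, 0, 0, 0, 0, -1]
}}

```text
time: 8.38
ee_pos: [0.4758, 0.0648, 0.2108]
tcp_rot: [-180.0, -0.0, 159.9]
wrist_force: [0.7, 0.4, -0.3]
opening: 0.0856
grasp_force: 0.0
```

Run:
```python
from fit import *
s=shot('side');o=bot.get_obs();print(proj(s,o['ee_pos']),o['wrist_force'],o['joint_efforts'])
for n in ['knob_grip','bar_disc']:
    a=bot.landmark_of('side',n);print(n,[(x['pixel'],x['p']) for x in a[:2]])
cv2.imwrite('pics/3.png',cv2.resize(s['color'][90:260,160:380,::-1],None,fx=3.5,fy=3.5,interpolation=cv2.INTER_CUBIC))
```

```text
[264.64588455 169.23588923] [ 0.52460337  0.1812188  -0.13128382] [ -0.91155058 -42.17450738  46.41596317   0.19247233  -0.0702769
  -0.5550608 ]
knob_grip []
bar_disc [([269.2, 192.4], 0.57)]
```

View pics/3.png

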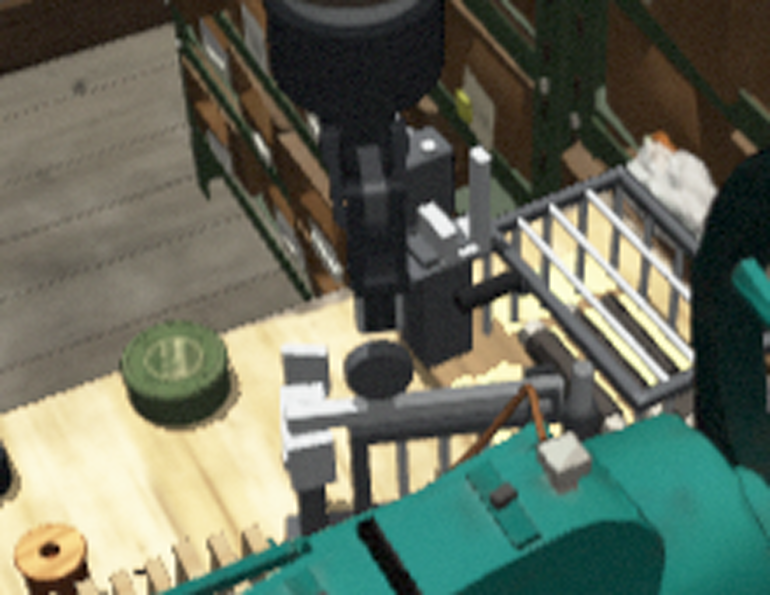

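The side view shows both fingers in line directly above the disc at (378,370), with the tongue now clear of the slot. I descend and pinch.

>>> {"op": "send_rows", "data": {
  "moves": [0, 0, -0.8, 0, 0, 0, -1, 0, 0, -0.8, 0, 0, 0, -1, 0, 0, -0.8, 0, 0, 0, -1, 0, 0, -0.8, 0, 0, 0, -1, 0, 0, 0, 0, 0, 0, 1, 0, 0, 0, 0, 0, 0, 1, 0, 0, 0, 0, 0, 0, 1, 0, 0, 0, 0, 0, 0, 1],
  "squeeze": 25
}}

```text
time: 9.52
ee_pos: [0.4767, 0.0659, 0.1319]
tcp_rot: [180.0, 0.1, 160.0]
wrist_force: [-0.0, 0.5, 0.2]
opening: 0.0123
grasp_force: 0.6
```

>>> {"op": "send_rows", "data": {
  "moves": [0, 0, 0, 0, 0, 0, 1, 0, 0, 0, 0, 0, 0, 1, 0, 0, 0, 0, 0, 0, 1]
}}

```text
time: 9.9
ee_pos: [0.4767, 0.066, 0.1319]
tcp_rot: [179.9, 0.1, 160.0]
wrist_force: [-0.5, 2.4, 5.3]
opening: 0.0116
grasp_force: 30.6
```

>>> {"op": "send_rows", "data": {
  "moves": [0.08, -0.03, 0.23, 0, 0, 0, 1, 0.1, -0.035, 0.22, 0, 0, 0, 1, 0.11, -0.04, 0.21, 0, 0, 0, 1, 0.12, -0.045, 0.2, 0, 0, 0, 1, 0, 0, 0, 0, 0, 0, 1]
}}

```text
time: 10.52
ee_pos: [0.4871, 0.062, 0.1531]
tcp_rot: [180.0, 0.0, 160.0]
wrist_force: [3.0, 1.8, -4.0]
opening: 0.0117
grasp_force: 28.8
```

Run:
```python
from fit import *
s=shot('side');o=bot.get_obs();print(o['ee_pos'],o['wrist_force'],o['torque'],o['grasp_force'])
cv2.imwrite('pics/4.png',cv2.resize(s['color'][90:260,160:380,::-1],None,fx=3.5,fy=3.5,interpolation=cv2.INTER_CUBIC))
```

```text
[0.48700986 0.06198934 0.15304354] [ 4.65467333  2.41368631 -4.57823722] [ 0.3607083  -0.82046224  0.31003112] 28.815281689167023
```

View pics/4.png

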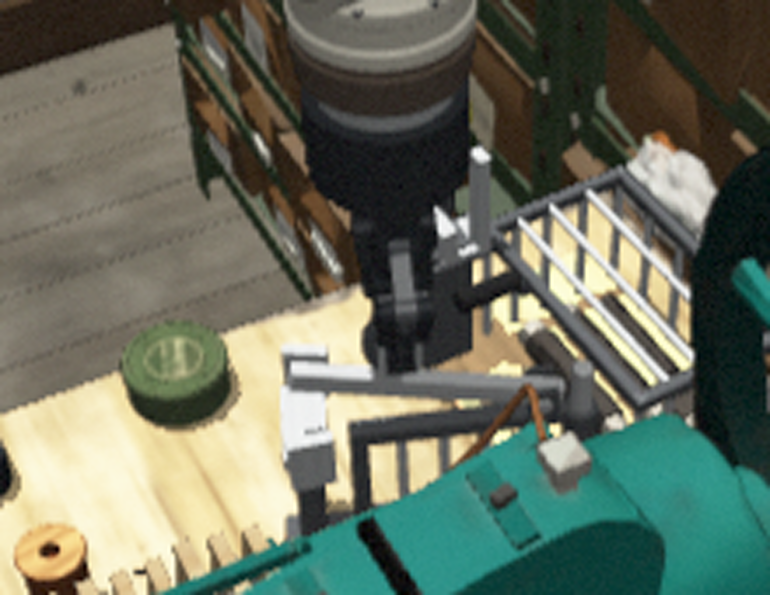

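The bar is lifted clear: its free end at (295,370) rides above the keeper lips. I swing the gate.

>>> {"op": "send_rows", "data": {
  "moves": [0.15, 0.35, 0, 0, 0, -0.667, 1, 0.19, 0.34, 0, 0, 0, -0.667, 1, 0.22, 0.315, 0, 0, 0, -0.667, 1, 0.25, 0.29, 0, 0, 0, -0.667, 1, 0.28, 0.265, 0, 0, 0, -0.667, 1]
}}

```text
time: 11.2
ee_pos: [0.5138, 0.1017, 0.1533]
tcp_rot: [180.0, -0.0, 131.2]
wrist_force: [0.7, 3.2, -1.1]
opening: 0.0117
grasp_force: 29.8
```

Run:
```python
from fit import *
for i in range(1):
    s=shot('side');o=bot.get_obs();print(o['ee_pos'],o['tcp_rot'],o['wrist_force'],o['torque'],o['grasp_force'],o['opening'])
a=bot.landmark_of('side','bar_disc');print(a[:1])
```

```text
[0.51446539 0.10232925 0.15320862] [ 1.79925977e+02 -3.49692156e-02  1.30916535e+02] [-1.33956055  4.69055068 -0.01509243] [0.95063773 0.21600106 0.23446419] 28.90550047159195 0.01156519112426732
[{'pixel': [274.7, 165.9], 'p': 0.98}]
```

>>> {"op": "send_rows", "data": {
  "moves": [0.3, 0.235, 0, 0, 0, -0.667, 1, 0.325, 0.205, 0, 0, 0, -0.667, 1, 0.345, 0.17, 0, 0, 0, -0.667, 1, 0.36, 0.135, 0, 0, 0, -0.667, 1, 0, 0, 0, 0, 0, 0, 1]
}}

```text
time: 11.92
ee_pos: [0.5473, 0.121, 0.1535]
tcp_rot: [179.9, -0.1, 108.4]
wrist_force: [-0.5, 8.4, 2.0]
opening: 0.0115
grasp_force: 28.8
```

Run:
```python
from fit import *
s=shot('side');o=bot.get_obs();print(o['ee_pos'],o['tcp_rot'],o['wrist_force'],o['torque'],o['grasp_force'],o['opening'])
cv2.imwrite('pics/5.png',cv2.resize(s['color'][90:260,160:380,::-1],None,fx=3.5,fy=3.5,interpolation=cv2.INTER_CUBIC))
```

```text
[0.54710425 0.12097102 0.15350557] [ 1.79937718e+02 -1.31860824e-01  1.08473917e+02] [-0.64989612  8.13352776  1.77279074] [1.87539568 0.19242874 0.19543275] 28.875804841518402 0.011568272946189265
```

View pics/5.png

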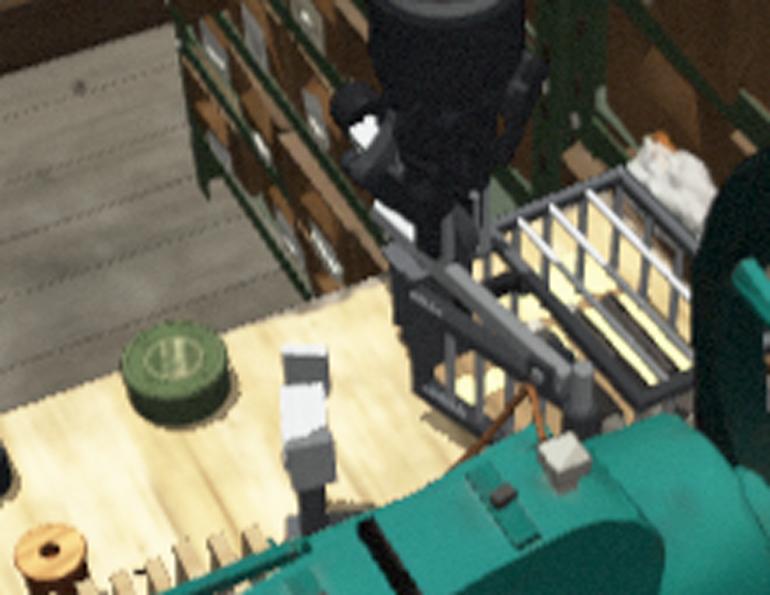

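>>> {"op": "send_rows", "data": {
  "moves": [0.185, 0.09, 0, 0, 0, -0.333, 1, 0.185, 0.07, 0, 0, 0, -0.333, 1, 0.19, 0.04, 0, 0, 0, -0.333, 1, 0.19, 0.03, 0, 0, 0, -0.333, 1, 0, 0, 0, 0, 0, 0, 1]
}}

```text
time: 12.6
ee_pos: [0.5658, 0.1256, 0.1532]
tcp_rot: [180.0, -0.0, 97.0]
wrist_force: [-0.9, 4.2, 0.8]
opening: 0.0118
grasp_force: 28.9
```

>>> {"op": "send_rows", "data": {
  "moves": [0.15, 0.02, 0, 0, 0, -0.267, 1, 0, 0, 0, 0, 0, 0, 1]
}}

```text
time: 12.85
ee_pos: [0.5694, 0.1261, 0.1531]
tcp_rot: [180.0, -0.0, 94.8]
wrist_force: [-1.2, 4.2, 0.8]
opening: 0.0115
grasp_force: 29.2
```

>>> {"op": "send_rows", "data": {
  "moves": [0.15, 0.01, 0, 0, 0, -0.267, 1, 0, 0, 0, 0, 0, 0, 1]
}}

```text
time: 13.1
ee_pos: [0.5731, 0.1264, 0.1531]
tcp_rot: [180.0, -0.0, 92.5]
wrist_force: [-2.8, 5.1, 1.3]
opening: 0.0116
grasp_force: 29.7
```

>>> {"op": "send_rows", "data": {
  "moves": [0.11, 0, 0, 0, 0, -0.2, 1, 0, 0, 0, 0, 0, 0, 1]
}}

```text
time: 13.35
ee_pos: [0.5758, 0.1265, 0.1531]
tcp_rot: [-180.0, -0.0, 90.8]
wrist_force: [-2.0, 5.9, 2.0]
opening: 0.0117
grasp_force: 30.4
```

>>> {"op": "send_rows", "data": {
  "moves": [0.11, 0, 0, 0, 0, -0.2, 1, 0, 0, 0, 0, 0, 0, 1]
}}

```text
time: 13.6
ee_pos: [0.5785, 0.1265, 0.1531]
tcp_rot: [-180.0, -0.0, 89.1]
wrist_force: [-3.2, 5.7, 1.9]
opening: 0.0113
grasp_force: 31.2
```

>>> {"op": "send_rows", "data": {
  "moves": [0.08, 0, 0, 0, 0, -0.15, 1, 0, 0, 0, 0, 0, 0, 1]
}}

```text
time: 13.85
ee_pos: [0.58, 0.1265, 0.1531]
tcp_rot: [-179.9, -0.0, 87.8]
wrist_force: [-5.5, 4.4, 2.6]
opening: 0.0113
grasp_force: 34.1
```

>>> {"op": "send_rows", "data": {
  "moves": [0.06, 0, 0, 0, 0, -0.1, 1, 0, 0, 0, 0, 0, 0, 1]
}}

```text
time: 14.1
ee_pos: [0.5801, 0.1265, 0.1531]
tcp_rot: [-179.8, -0.0, 87.0]
wrist_force: [-12.4, 5.5, 6.2]
opening: 0.0117
grasp_force: 41.9
```

Run:
```python
from fit import *
s=shot('side');o=bot.get_obs();print(o['ee_pos'],o['tcp_rot'],o['wrist_force'],o['torque'],o['grasp_force'],o['opening'])
cv2.imwrite('pics/6.png',cv2.resize(s['color'][110:220,240:360,::-1],None,fx=5.4,fy=5.4,interpolation=cv2.INTER_CUBIC))
```

```text
[0.58009941 0.1264984  0.15308564] [-1.79780969e+02 -1.54339589e-02  8.70053906e+01] [-12.76703416   5.14891578   6.51326938] [0.97959906 2.30178281 0.91474435] 41.77619218826294 0.011939560310410158
```

View pics/6.png

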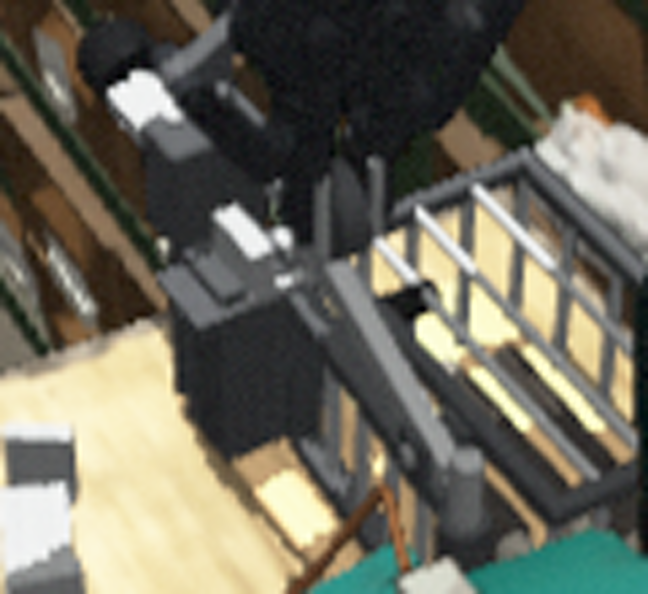

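It made contact: x stopped at 0.580 while the force rose from 5 to 12 N, so the bar is against the back wall. The picture shows the gate in plane with the cage front and the white tongue at (240,230) retracted. I lower the bar along its arc.

>>> {"op": "send_rows", "data": {
  "moves": [0, 0.13, -0.2, 0, 0, 0, 1, 0, 0.12, -0.21, 0, 0, 0, 1, 0, 0.105, -0.22, 0, 0, 0, 1, 0, 0.09, -0.23, 0, 0, 0, 1, 0, 0, 0, 0, 0, 0, 1]
}}

```text
time: 14.78
ee_pos: [0.5803, 0.1378, 0.1318]
tcp_rot: [-179.8, -0.0, 87.0]
wrist_force: [-11.8, 6.9, 7.1]
opening: 0.0118
grasp_force: 43.6
```

>>> {"op": "send_rows", "data": {
  "moves": [0, 0, -0.02, 0, 0, 0, 1, 0, 0, 0, 0, 0, 0, -1, 0, 0, 0, 0, 0, 0, -1, 0, 0, 0, 0, 0, 0, -1, 0, 0, 0.8, 0, 0, 0, -1, 0, 0, 1, 0, 0, 0, -1, 0, 0, 1, 0, 0, 0, -1]
}}

```text
time: 15.65
ee_pos: [0.5824, 0.137, 0.2014]
tcp_rot: [-180.0, 0.0, 86.8]
wrist_force: [-0.2, -0.1, -0.5]
opening: 0.0854
grasp_force: 0.0
```

Run:
```python
from fit import *
s=shot('side');o=bot.get_obs();print(o['ee_pos'],o['wrist_force'])
for n,z in [('bar_disc',.145),('knob_grip',.131)]:
    a=bot.landmark_of('side',n);print(n,[(x['pixel'],x['p'],atz(s,x['pixel'],z)) for x in a[:1]])
cv2.imwrite('pics/7.png',cv2.resize(s['color'][110:220,240:360,::-1],None,fx=5.4,fy=5.4,interpolation=cv2.INTER_CUBIC))
```

```text
[0.58319945 0.13716296 0.20512437] [-0.56704952 -0.20217857  2.19550956]
bar_disc []
knob_grip [([265.6, 120.1], 0.68, array([0.57509106, 0.27205895, 0.131     ]))]
```

View pics/7.png

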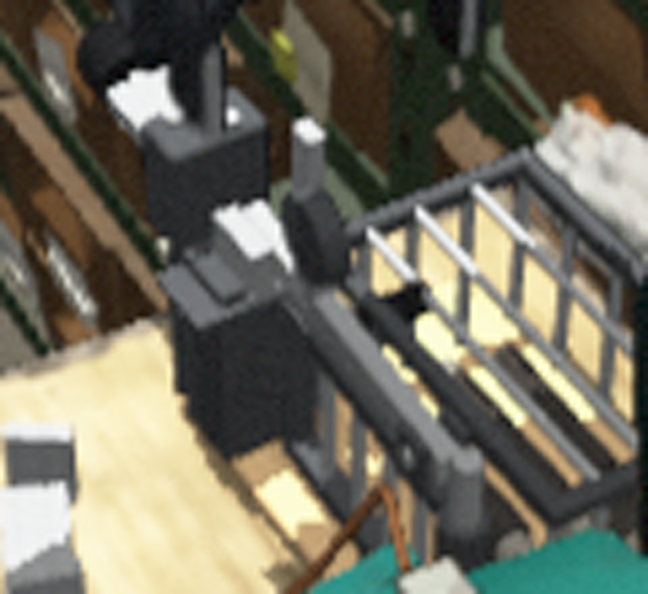

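The bar lies flush along the gate top down into the catch, with the disc standing free at (315,235) and the gate staying shut. I go back to the knob.

>>> {"op": "send_rows", "data": {
  "moves": [-0.12, 0.89, 0, 0, 0, 0.07, -1, -0.12, 0.89, 0, 0, 0, 0.07, -1, -0.12, 0.89, 0, 0, 0, 0.07, -1, -0.12, 0.89, 0, 0, 0, 0.07, -1, -0.12, 0.89, 0, 0, 0, 0.07, -1, -0.12, 0.89, 0, 0, 0, 0.07, -1, 0, 0, 0, 0, 0, 0, -1]
}}

```text
time: 16.68
ee_pos: [0.564, 0.2727, 0.2005]
tcp_rot: [-180.0, 0.0, 90.5]
wrist_force: [-0.2, -1.1, 0.2]
opening: 0.085
grasp_force: 0.0
```

>>> {"op": "send_rows", "data": {
  "moves": [0.02, 0, -0.85, 0, 0, 0, -1, 0, 0, -0.85, 0, 0, 0, -1, 0, 0, -0.85, 0, 0, 0, -1, 0, 0, -0.85, 0, 0, 0, -1, 0, 0, 0, 0, 0, 0, 1, 0, 0, 0, 0, 0, 0, 1, 0, 0, 0, 0, 0, 0, 1, 0, 0, 0, 0, 0, 0, 1],
  "squeeze": 40
}}

```text
time: 17.68
ee_pos: [0.5654, 0.271, 0.1172]
tcp_rot: [179.9, -0.0, 90.4]
wrist_force: [-1.2, -1.4, 5.2]
opening: 0.0308
grasp_force: 39.2
```

>>> {"op": "send_rows", "data": {
  "moves": [0, 0, 0, 0, 0, 0, 1, 0, -0.2, 0, 0, 0, 0, 1, 0, -0.2, 0, 0, 0, 0, 1, 0, -0.2, 0, 0, 0, 0, 1, 0, -0.2, 0, 0, 0, 0, 1, 0, -0.15, 0, 0, 0, 0, 1, 0, 0, 0, 0, 0, 0, 1]
}}

```text
time: 18.55
ee_pos: [0.5665, 0.2469, 0.1173]
tcp_rot: [179.8, -0.0, 90.4]
wrist_force: [5.3, -0.5, 4.2]
opening: 0.0307
grasp_force: 39.8
```

>>> {"op": "send_rows", "data": {
  "moves": [0, -0.05, 0, 0, 0, 0, 1, 0, 0, 0, 0, 0, 0, 1, 0, 0, 0, 0, 0, 0, -1, 0, 0, 0, 0, 0, 0, -1, 0, 0, 0, 0, 0, 0, -1, 0, 0, 0.8, 0, 0, 0, -1, 0, 0, 1, 0, 0, 0, -1, 0, 0, 1, 0, 0, 0, -1]
}}

```text
time: 19.55
ee_pos: [0.5647, 0.2457, 0.1863]
tcp_rot: [-180.0, 0.0, 90.4]
wrist_force: [0.5, 1.0, -0.2]
opening: 0.0853
grasp_force: 0.0
```

>>> {"op": "send_rows", "data": {
  "moves": [-0.8, 0.6, 0.8, 0, 0, 0, -1, -0.8, 0.6, 0, 0, 0, 0, -1, -0.8, 0.6, 0, 0, 0, 0, -1, -0.8, 0.6, 0, 0, 0, 0, -1, -0.8, 0.6, 0, 0, 0, 0, -1, -0.8, 0.6, 0, 0, 0, 0, -1, -0.8, 0.6, 0, 0, 0, 0, -1, -0.8, 0.6, 0, 0, 0, 0, -1]
}}

```text
time: 20.55
ee_pos: [0.4025, 0.3666, 0.2045]
tcp_rot: [-179.9, 0.1, 90.5]
wrist_force: [0.9, -0.7, 0.2]
opening: 0.0855
grasp_force: 0.0
```

Run:
```python
from fit import *
s=shot('side');t=shot('top');o=bot.get_obs();print(o['time'],o['ee_pos'])
a=s['color'][110:220,240:360,::-1];b=t['color'][130:240,180:300,::-1]
for n in('side','top'): print([x['pixel'] for x in bot.landmark_of(n,'knob_grip')[:1]],[x['pixel'] for x in bot.landmark_of(n,'rivet_tin')[:1]])
cv2.imwrite('pics/8.png',cv2.resize(np.hstack([a,b]),None,fx=3.3,fy=4,interpolation=cv2.INTER_CUBIC))
```

```text
20.65 [0.40186792 0.36715851 0.20484569]
[[270.4, 129.3]] [[213.1, 198.4]]
[[192.6, 165.1]] [[204.0, 239.8]]
```

View pics/8.png

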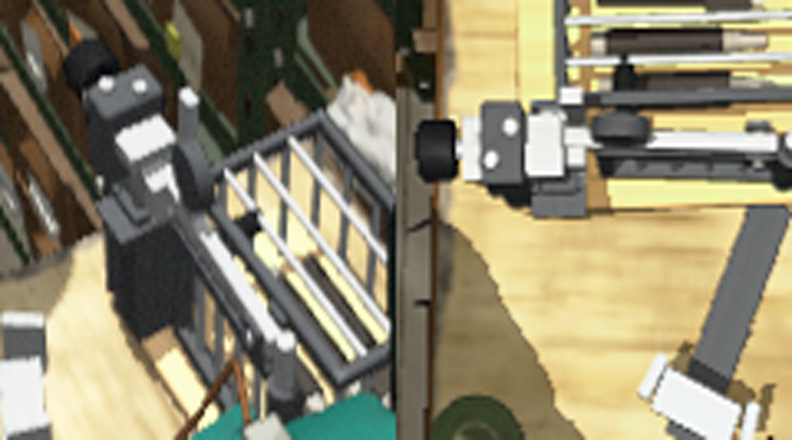

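The knob is home against the housing, with its landmark back at its starting pixel. The gate is shut with the bar end under the tongue, and the tin hasn't moved. I'm handing in.

```bash
python3 -c "
from workcell import bot
print(bot.job_done())"
```

```text
the job is handed in; nothing more can be done
None
```

The cage is shut and locked: the bar is down behind the catch lip, the lock knob is home over it, and the tin is where it stood; the job went in at about 21 s, and no verdict came back.

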